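# Release and lift out the water filter cassette

## Robot

A 6-joint arm with a two-finger parallel gripper is mounted at the origin on the work surface. World frame = base frame: x ahead of the robot, y to its left, z up, the work surface at z = 0. Lengths are in m, angles in degrees, forces in N, time in s.
With the tool pointing down it reaches from about 0.3 to 0.75 m from the base axis. Payload 8.5 kg.
Tool frame: the origin (TCP) lies at the very end of the fingers, on their centre line; the grasp point (between the pads) lies 19 mm behind it; z points along the fingers, y is the line along which they close (so a half turn about z gives the same grasp; the last joint's range is limited). The gripper opens to 85 mm and grips with 20 to 120 N. Pads are 22 mm wide; open, the fingers measure 114 mm over their backs; the gripper's body (76 mm by 85 mm) begins 54 mm behind the grasp point. The pads swing forward as they close: fully open they stand 13 mm farther back than shut.
Start: joints at [-87.966, 21.807, 74.336, -0, 83.858, -12.336], TCP at [0.136, -0.533, 0.231] pointing down, gripper open.
Joint ranges: [-178.18, 178.18], [-50.72, 133.34], [12.68, 142.11], [-81.47, 261.47], [9.98, 163.14], [-165.26, 165.26]. Speed limits (degrees/s): [136.94, 136.94, 180, 180, 180, 180].

## Interface

Orientations are given as a 3x3 rotation matrix whose columns are the frame's x, y, z axes.
In Python, from rig import observe, cams, ticket gives the robot as it stands.
- The arm moves only by the tool move_arm, never from a script. Its arguments are lists of equal length, an entry for each row: "jaw": the finger opening in cm, from 0 to 8.54; "dp": the shift along the tool's x, y, z in cm, a list of three; "turn": the turn, a rotation vector about the tool's x, y, z in rad, a list of three. In form: {"jaw": [jaw, ...], "dp": [[tx, ty, tz], ...], "turn": [[wx, wy, wz], ...]}. A call has 1 to 12 rows; each row shifts and turns the commanded pose from where the row before left it, along the tool's axes as they then stand; what a row does not reach is not made up. A row lasts 1/12 s, in which the tool goes at most 41.7 mm and 7.16 degrees, less where a joint would pass 70% of its speed; a pose out of reach is approached as far as the arm can. A call is refused whole if a number of a shift passes 4.17 or a number of a turn 0.125, either way. A call with a gripper value outside its range is refused whole. The fingers move at their own pace and stop on an object; "force" is the grip in N (left out, the last holds). Time passes only in rows, so rows that do not move let the fingers close. It gives the time, the measured TCP pose, the force, the opening and the grip force at its end, in the units of the state.
- observe(): the state, without advancing time (a new reading comes with each control period).
- cams.get_image(name): name is "side" or "top" or "wrist"; returns (picture, depth): 400x640x3 uint8, red, green, blue; 400x640 float32, m along the optical axis (not along the pixel's ray), 0 where there is no reading.
- cams.calibration(name): a dict with "vertical_fov" (degrees; the focal length in pixels is half the picture's height over the tangent of half this angle, whatever the lens; pixels are square), "cx", "cy" (the principal point, pixels), "view" (4x4, takes a point from world to camera coordinates); the wrist camera has in their place "tool_from_camera" (4x4, takes a point from camera to tool coordinates, whose origin is the TCP and whose axes are the flange's). Camera axes: x right, y up, looking along -z (the intrinsics and any distortion apply to the point x, -y, -z); pixel columns grow to the right and rows downward; lengths in m; the calibration is good to about 2 mm. A picture is of the moment at which its call begins: read the wrist's pose just before it. calibration takes no time and is no camera call.
- ticket.close_job(): hands the job in; it is judged then, once.
Trained networks look in the newest picture that a camera, given by its name, has taken for a name from the list of things; names that differ only in an ending like _2 or _b are one class to them, and where a whole thing is asked for, a point or a joint stands for the part that bears it (a point fixed in the world has none). Each returns a list of dicts, best first, with "p" (0 to 1); they miss things now and then, are a little off and sometimes report something else, mostly with a low value. They report only what shows in the picture. A call takes as long as a camera call. They do not tell look-alikes from the thing itself.
- cams.spot_in(camera, query): "box" ([centre column, centre row, width, height] as shares, 0 to 1, of the picture: columns of its width, rows of its height, round what is visible of it).
- cams.outline_of(camera, query): "mask" (400x640 bool, what is visible of it) and "box" ([centre column, centre row, width, height] as shares, 0 to 1, of the picture: columns of its width, rows of its height, round what is visible of it).
- cams.mark_of(camera, query): "location" ([column, row] as shares, 0 to 1, of the picture: columns of its width, rows of its height: a listed point, or the origin of a listed thing).
The state is a dict: "time_s": time; "q": joint angles; "qvel": joint speeds; "joint_efforts": joint torques, N m; "position": TCP position; "tool_rot": TCP orientation; "ft_force": force on the tool from outside, world axes, zero at the start; "wrist_torque": the same for the moment, N m; "grip_width": finger opening in m; "gripper_force": force on a finger pad.
Only numpy, scipy, OpenCV 4.12 (cv2) and the standard library are available. Lean on these libraries where they do the work, as an engineer would, in place of code of your own. Each camera call takes 0.05 s, during which the arm holds its last target. There are 200 camera calls.

## Task

Turn the steel keeper on the water filter dock until its pointed tongue points squarely at the small raised rib on the dock. Then pinch the grey cassette's two black side catches together, lift the cassette upright out of the dock and finish holding it there, in the air, catches still pinched, with its underside at least 5 cm above the dock's top; keep hold when the program ends. Leave the keeper at the rib and do not disturb the mug, jar and bowl.

Things in the scene. Friction and masses are not known exactly. Their poses are not given: they have to be found in the camera images.
- dock: White plastic filter dock, fixed to the counter, 210 x 144 x 62 mm high. Origin: on the counter directly under the centre of the cassette pocket, z up. The dock reaches from x -150 to +60 and y -72 to +72 in its own axes; its top is at z 62. Pocket 76 mm along x, floor at z 12; two lips along its y sides (54 mm apart) catch the teeth of the cassette. The keeper's vertical axis is at x -105, y 0
- keeper (a joint): Angle of the steel keeper about the vertical (rad), growing counter-clockwise seen from above. 0: its tongue points along the dock's +x, over a tab on the cassette's end, which it holds down (for values below about 0.5). At 1.2 the tongue points squarely at the rib. Turns from -0.35 to 1.65, with stops only at these ends; stays where it is left (friction about 0.04 Nm)
- keeper_grip (a point): Centre of the keeper's grip, on its axis, 92 mm above the counter. The grip is an upright steel bar 40 mm long (along the tongue), 12 mm thick, from 77 to 105 mm above the counter. Below it a flat tongue, 71 to 77 mm above the counter, 14 mm wide, points one way with a pointed end 51 mm from the axis. The point turns with the keeper: its x axis runs along the tongue
- mark (a point): Middle of the small raised steel rib on the dock's top, 16 x 6 mm and about 4 mm high, 65 mm from the keeper's axis in the direction 1.2 rad counter-clockwise from the dock's +x
- cassette: Loose grey filter cassette, 70 (x) x 40 (y) x 105 mm high, about 0.25 to 0.5 kg, standing in the dock's pocket with its axes along the dock's. Origin: centre of its underside, z up. A flat tab (32 mm wide, 51 to 57 mm above the underside) reaches out to x -64 under the keeper's tongue. While in the dock its top is 117 mm above the counter
- catch_left (a joint): Inward travel of the black catch on the cassette's +y side (m): 0 released, 0.008 fully pinched (stop). Slides level, towards the middle of the cassette; spring 4.8 N at 0 rising to 9.6 N at 0.008. Its tooth sits under the dock's lip and clears it from about 0.005
- catch_right (a joint): The same for the catch on the cassette's -y side
- pad_left (a point): Centre of the outer face of the left catch's thumb pad, 82 mm above the cassette's underside (94 mm above the counter when seated), 30 mm to the cassette's +y when released, 22 mm when pinched. The pad is 24 mm wide along x and 36 mm high (76 to 112 mm above the counter when seated). Pinch width over both pads 60 mm released, 44 mm fully pinched
- pad_right (a point): The same for the right catch, on the cassette's -y side
- mug: White mug, 80 mm across, 90 mm high, with a handle, origin at the centre of its underside; stands to the dock's +y side; leave alone
- jar: White jar with wooden cap, 70 mm across, 110 mm high, origin at the centre of its underside; stands to the dock's -y side; leave alone
- bowl: Blue bowl, 100 mm across, 45 mm high, origin at the centre of its underside; stands beyond the dock's +x end; leave alone
Things that resemble listed ones, but are neither listed nor needed, are in the scene too. Leave any purple look-alike of the cassette alone.

How it is judged:
By the outcome, as a careful person would: the job done as asked, in the order asked, and still so for the second after the job is handed in, while the arm keeps its last pose, push and grip.
It also fails if it takes over 48 s, if anything falls off the work surface, if the arm or the gripper's body presses on something with over 40 N, if the wrist force passes 120 N, or if a joint passes its speed limit or range.

## Working session

There is one attempt and no reset: what is moved stays moved. The work goes in short steps, Python scripts to look and compute and a tool call to move; the robot and the scene stay as the last step left them, time stands still between calls to the robot, and variables do not carry over. Pictures are saved under pics/ and viewed, at most 10 in all, crops included, and the job is handed in when it is done.

Besides the shell and the picture viewer there is one more tool, called after "Request:" as name(argument=value, ...), one argument or row to a line, values as JSON. move_arm: Moves the arm, as the interface text tells. Its arguments: {"type":"object","properties":{"jaw":{"type":"array","items":{"type":"number"}},"dp":{"type":"array","items":{"type":"array","items":{"type":"number"}}},"turn":{"type":"array","items":{"type":"array","items":{"type":"number"}}},"force":{"type":"number"}},"required":["jaw","dp","turn"]}

```bash
ls; mkdir -p pics
cat > h.py <<'E'
import numpy as np, cv2
from rig import observe, cams, ticket
def cal(n):
    c=cams.calibration(n); f=200/np.tan(np.radians(c["vertical_fov"])/2); return c,f
def pose():
    s=observe(); T=np.eye(4); T[:3,:3]=np.array(s["tool_rot"]); T[:3,3]=s["position"]; return T
def cw(n,T=None):
    c,f=cal(n)
    M=(T@np.array(c["tool_from_camera"])) if n=="wrist" else np.linalg.inv(np.array(c["view"]))
    return c,f,M
def ray(n,u,v,T=None):
    c,f,M=cw(n,T)
    d=M[:3,:3]@np.array([(u-c["cx"])/f,-(v-c["cy"])/f,-1]); return M[:3,3],d
def onz(n,u,v,z,T=None):
    o,d=ray(n,u,v,T); return o+d*(z-o[2])/d[2]
def deproj(n,u,v,dep,T=None):
    o,d=ray(n,u,v,T); return o+d*dep
def proj(n,p,T=None):
    c,f,M=cw(n,T); q=np.linalg.inv(M)@np.append(p,1); return c["cx"]+f*q[0]/-q[2], c["cy"]-f*q[1]/-q[2]
def save(n,img): cv2.imwrite("pics/"+n+".png",img[:,:,::-1])
E
python3 - <<'E'
from h import *
for n in ("top","side","wrist"):
    T=pose(); im,d=cams.get_image(n); save(n+"1",im); np.save(n+"d",d); np.save(n+"im",im)
    c=cams.calibration(n); print(n,{k:v for k,v in c.items() if k not in("view","tool_from_camera")},np.round(cw(n,T)[2],3).tolist())
    for q in ("dock","keeper_grip","mark","cassette","pad_left","pad_right","mug","jar","bowl"):
        r=cams.mark_of(n,q)
        print(q,[(round(x["p"],2),round(x["location"][0]*640),round(x["location"][1]*400)) for x in r[:3]])
im=[cv2.imread(f"pics/{n}1.png") for n in("top","side")]
E
```

```text
pics
top {'vertical_fov': 53.02339027754995, 'cx': 318.3808255239614, 'cy': 197.45218109214605} [[-0.013, 0.982, -0.187, 0.464], [-1.0, -0.013, 0.005, 0.096], [0.003, 0.187, 0.982, 0.825], [0.0, 0.0, 0.0, 1.0]]
dock [(0.9, 313, 215), (0.7, 316, 149), (0.46, 299, 269)]
keeper_grip [(0.57, 299, 268)]
mark [(0.59, 267, 245)]
cassette [(0.66, 399, 167), (0.62, 390, 319), (0.56, 315, 215)]
pad_left [(0.67, 410, 143), (0.54, 294, 204), (0.43, 385, 334)]
pad_right [(0.6, 401, 171), (0.56, 326, 213), (0.53, 407, 312)]
mug [(0.65, 221, 198)]
jar [(0.58, 394, 253)]
bowl [(0.95, 317, 148), (0.6, 296, 201)]
side {'vertical_fov': 56.97361463174441, 'cx': 321.84048852426804, 'cy': 199.66071735015169} [[-0.995, 0.064, -0.07, 0.543], [-0.095, -0.705, 0.703, 0.695], [-0.004, 0.706, 0.708, 0.708], [0.0, 0.0, 0.0, 1.0]]
dock [(0.74, 331, 233)]
keeper_grip [(0.57, 376, 216)]
mark [(0.81, 356, 242)]
cassette [(0.9, 298, 182), (0.82, 408, 195), (0.76, 330, 228)]
pad_left [(0.63, 423, 178), (0.53, 328, 216), (0.38, 288, 155)]
pad_right [(0.72, 308, 160), (0.5, 334, 197)]
mug []
jar [(0.86, 363, 188)]
bowl [(0.89, 274, 224), (0.73, 337, 200), (0.36, 329, 232)]
wrist {'vertical_fov': 69.78393086224918, 'cx': 318.7337451216466, 'cy': 203.88198568912378} [[0.248, 0.933, 0.262, 0.203], [-0.969, 0.239, 0.067, -0.517], [-0.0, -0.271, 0.963, 0.373], [0.0, 0.0, 0.0, 1.0]]
dock []
keeper_grip []
mark []
cassette []
pad_left []
pad_right []
mug []
jar []
bowl []
```

Run:
```python
from h import *
a=np.load("topim.npy")[100:360,180:460]; b=np.load("sideim.npy")[120:300,220:480]
cv2.imwrite("pics/t2.png",cv2.resize(a,None,fx=2.3,fy=2.3,interpolation=2)[:,:,::-1]);cv2.imwrite("pics/s2.png",cv2.resize(b,None,fx=3,fy=3,interpolation=2)[:,:,::-1])
```

```text
(no output)
```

View pics/t2.png

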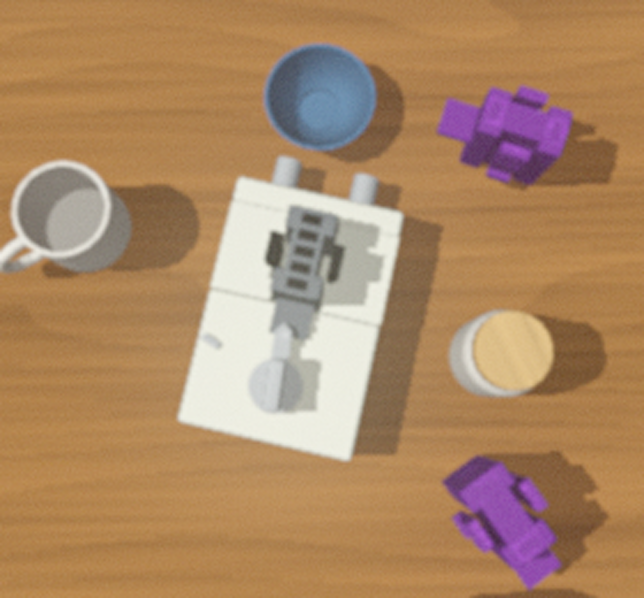

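View pics/s2.png

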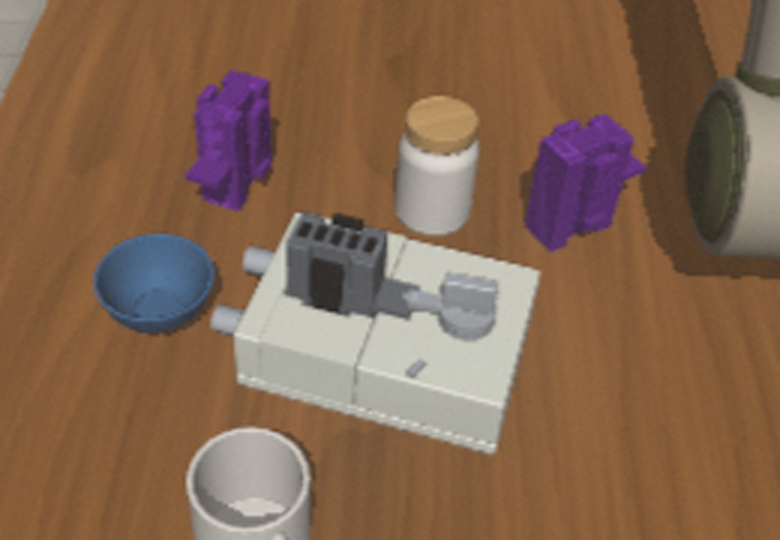

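The top view shows the dock with the grey cassette at about (313,212), the keeper at (299,266) and the rib at (272,248). The two purple look-alikes at (400,160) and (398,325) stand free on the counter, so the one meant is the grey cassette seated in the dock. The side view agrees. Next I fit the dock pose from depth.

Run:
```python
from h import *
def cloud(n):
    d=np.load(n+"d.npy"); im=np.load(n+"im.npy"); v,u=np.mgrid[:400,:640]
    c,f,M=cw(n); P=np.stack([(u-c["cx"])/f*d,-(v-c["cy"])/f*d,-d],-1)@M[:3,:3].T+M[:3,3]
    return P,im,d>0
for n in("top","side"):
    P,im,ok=cloud(n); hsv=cv2.cvtColor(im,cv2.COLOR_RGB2HSV)
    m=ok&(abs(P[...,2]-.062)<.006)&(hsv[...,1]<60)&(hsv[...,2]>110)
    k,l,st,_=cv2.connectedComponentsWithStats(m.astype(np.uint8)); i=1+st[1:,4].argmax(); m=l==i
    X=P[m]; print(n,st[i],"z",np.median(X[:,2]))
    r=cv2.minAreaRect((X[:,:2]*1000).astype(np.float32)); print(r, cv2.boxPoints(r).tolist())
    tb=ok&(P[...,2]<.02)&(abs(P[...,0]-.5)<.3); print("table z",np.median(P[tb][:,2]))
    print("casstop", )
    cx,cy=(313,212) if n=="top" else (331,205)
    w=np.zeros_like(ok); w[cy-30:cy+30,cx-30:cx+30]=1
    for zl,nm in((.117,"cass top"),):
        t=ok&w&(abs(P[...,2]-zl)<.006); print(nm,t.sum(),cv2.minAreaRect((P[t][:,:2]*1000).astype(np.float32)) if t.sum()>5 else 0)
for q,z,pt,ps in(("grip",.092,(299,268),(376,216)),("mark",.066,(272,248),(358,242)),):
    print(q,onz("top",*pt,z),onz("side",*ps,z))
```

```text
top [ 258  177   97  123 6414] z 0.061352366104542144
((534.990234375, 114.20782470703125), (144.1705322265625, 210.21730041503906), 76.39314270019531) [[415.8730163574219, 68.87348175048828], [620.1901245117188, 19.4180908203125], [654.107421875, 159.54217529296875], [449.79034423828125, 208.99755859375]]
table z -0.0006031974210161106
casstop
cass top 803 ((578.4302978515625, 103.40301513671875), (59.48966598510742, 70.34781646728516), 75.9677963256836)
side [ 298  191  102   66 2764] z 0.06261286658388182
((535.50048828125, 115.96127319335938), (147.37953186035156, 209.27381896972656), 76.100341796875) [[416.2256164550781, 69.5654067993164], [619.3715209960938, 19.293182373046875], [654.775390625, 162.35714721679688], [451.62945556640625, 212.62936401367188]]
table z 0.0007976731773465806
casstop
cass top 442 ((579.5028076171875, 105.40109252929688), (61.79136276245117, 69.61428833007812), 76.37240600585938)
grip [0.47515679 0.12831968 0.092     ] [0.47713439 0.12508041 0.092     ]
mark [0.51328874 0.18010843 0.066     ] [0.51450171 0.18254429 0.066     ]
```

Run:
```python
from h import *
s=observe();print(s["time_s"],np.round(s["tool_rot"],3).tolist(),s["position"],s["ft_force"],s["grip_width"])
print(np.round(cams.calibration("wrist")["tool_from_camera"],3).tolist())
R=np.array(s["tool_rot"]); print("in tool cm",R.T@(np.array([.430,.12,.231])-s["position"])*100)
```

```text
1.5 [[0.969, 0.248, 0.0], [0.248, -0.969, -0.0], [0.0, 0.0, -1.0]] [ 0.13650402 -0.53277049  0.2313231 ] [1.02042715 0.57733347 1.74539505] 0.08554376643898118
[[0.0, 0.963, 0.271, 0.068], [1.0, -0.0, -0.0, 0.001], [0.0, 0.271, -0.963, -0.142], [0.0, 0.0, 0.0, 1.0]]
in tool cm [ 4.46312248e+01 -5.59512810e+01  3.25933276e-02]
```

Request:
move_arm(
  jaw=[8.5,8.5,8.5,8.5,8.5,8.5,8.5,8.5,8.5,8.5,8.5,8.5],
  dp=[
    [2.38,-2.79,0],
    [2.38,-2.79,0],
    [2.38,-2.79,0],
    [2.38,-2.79,0],
    [2.38,-2.79,0],
    [2.38,-2.79,0],
    [2.38,-2.79,0],
    [2.38,-2.79,0],
    [2.38,-2.79,0],
    [2.38,-2.79,0],
    [2.38,-2.79,0],
    [2.38,-2.79,0],
  ],
  turn=[
    [0,0,0],
    [0,0,0],
    [0,0,0],
    [0,0,0],
    [0,0,0],
    [0,0,0],
    [0,0,0],
    [0,0,0],
    [0,0,0],
    [0,0,0],
    [0,0,0],
    [0,0,0],
  ],
)

```text
time_s: 2.5
position: [0.3304, -0.1359, 0.2316]
tool_rot: [[0.969, 0.248, 0.001], [0.248, -0.969, -0.001], [0.001, 0.001, -1.0]]
ft_force: [1.2, -0.9, -0.9]
grip_width: 0.0852
gripper_force: 0.0
```

Request:
move_arm(
  jaw=[8.5,8.5,8.5,8.5,8.5,8.5,8.5,8.5,5,5,5,5],
  dp=[
    [2.38,-2.79,0],
    [2.38,-2.79,0],
    [2.38,-2.79,0],
    [2.38,-2.79,0],
    [2.38,-2.79,0],
    [2.38,-2.79,0],
    [2.38,-2.79,0],
    [2.38,-2.79,0],
    [0,0,0],
    [0,0,0],
    [0,0,0],
    [0,0,0],
  ],
  turn=[
    [0,0,0],
    [0,0,0],
    [0,0,0],
    [0,0,0],
    [0,0,0],
    [0,0,0],
    [0,0,0],
    [0,0,0],
    [0,0,0.1],
    [0,0,0.1],
    [0,0,0.1],
    [0,0,0.08],
  ],
)

```text
time_s: 3.5
position: [0.4591, 0.1262, 0.2313]
tool_rot: [[0.991, -0.133, -0.0], [-0.133, -0.991, -0.0], [-0.0, 0.0, -1.0]]
ft_force: [1.3, -0.3, -0.0]
grip_width: 0.05
gripper_force: 0.0
```

Run:
```python
from h import *
T=pose(); im,d=cams.get_image("wrist"); save("w1",im); np.save("wd",d);np.save("wim",im);np.save("wT",T)
s=observe();print(np.round(T,3).tolist(),s["q"],s["grip_width"],s["time_s"])
v,u=np.mgrid[:400,:640]
c,f,M=cw("wrist",T); P=np.stack([(u-c["cx"])/f*d,-(v-c["cy"])/f*d,-d],-1)@M[:3,:3].T+M[:3,3]
m=(d>0)&(abs(P[...,2]-.105)<.006)&(np.hypot(P[...,0]-.477,P[...,1]-.129)<.035)
print("grip",m.sum(),cv2.minAreaRect((P[m][:,:2]*1000).astype(np.float32)),np.median(P[m],0))
m=(d>0)&(abs(P[...,2]-.117)<.006)&(np.hypot(P[...,0]-.579,P[...,1]-.104)<.05)
print("cass",m.sum(),cv2.minAreaRect((P[m][:,:2]*1000).astype(np.float32)) if m.sum() else 0)
for q in("keeper_grip","mark"):
    r=cams.mark_of("wrist",q); 
    for x in r[:2]: a=x["location"]; print(q,x["p"],a[0]*640,a[1]*400,onz("wrist",a[0]*640,a[1]*400,.092 if q[0]=="k" else .066,T))
print(proj("wrist",[.477,.1292,.105],T))
```

```text
[[0.991, -0.133, -0.0, 0.459], [-0.133, -0.991, -0.0, 0.126], [-0.0, 0.0, -1.0, 0.231], [0.0, 0.0, 0.0, 1.0]] [ 1.06668575e+00  1.43831000e+01  8.54786673e+01 -6.27490226e-04
  8.01389637e+01  9.89513514e+01] 0.050044902473240664 3.55
grip 511 ((477.82037353515625, 127.16639709472656), (11.46609878540039, 39.467529296875), 81.86266326904297) [0.47915146 0.12726848 0.10415906]
cass 4373 ((579.7304077148438, 102.78765869140625), (59.931785583496094, 70.501708984375), 76.27324676513672)
keeper_grip 0.64 312.832 173.0 [0.4810382  0.12803661 0.092     ]
keeper_grip 0.33 325.888 77.0 [0.56634235 0.1041673  0.092     ]
mark 0.71 255.68 141.52 [0.5177112  0.18397201 0.066     ]
(np.float64(311.93339459278576), np.float64(179.6273032067216))
```

View pics/w1.png

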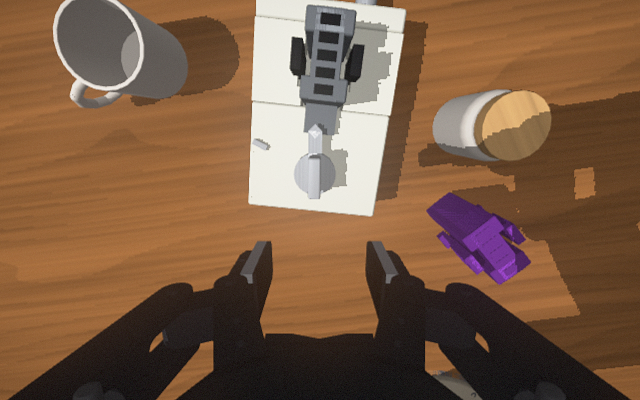

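Here the keeper is at (315,175), the rib at (260,143) and the grey cassette at (327,55). The keeper angle is about 0.1 rad, and the bar is aligned with the tool. I'll descend onto the grip.

Request:
move_arm(
  jaw=[5,5,5,5,5,5,5,5,5,5,5,5],
  dp=[
    [0.9,-0.2,1],
    [0.9,-0.2,2],
    [0,0,2.5],
    [0,0,2.5],
    [0,0,2],
    [0,0,1.5],
    [0,0,1],
    [0,0,1],
    [0,0,0.7],
    [0,0,0.6],
    [0,0,0],
    [0,0,0],
  ],
  turn=[
    [0,0,0],
    [0,0,0],
    [0,0,0],
    [0,0,0.0],
    [0,0,0],
    [0,0,0],
    [0,0,0],
    [0,0,0],
    [0,0,0],
    [0,0,0],
    [0,0,0],
    [0,0,0],
  ],
)

```text
time_s: 4.65
position: [0.4777, 0.1275, 0.0832]
tool_rot: [[0.992, -0.128, -0.0], [-0.128, -0.992, -0.0], [-0.0, 0.0, -1.0]]
ft_force: [-0.3, 0.2, -0.1]
grip_width: 0.0502
gripper_force: 0.0
```

Request:
move_arm(
  jaw=[0,0,0,0,0,0,0,0,0,0],
  dp=[
    [0,0,0],
    [0,0,0],
    [0,0,0],
    [0,0,0],
    [0,0,0],
    [0,0,0],
    [0,0,0],
    [0,0,0],
    [0,0,0],
    [0,0,0],
  ],
  turn=[
    [0,0,0],
    [0,0,0],
    [0,0,0],
    [0,0,0],
    [0,0,0],
    [0,0,0],
    [0,0,0],
    [0,0,0],
    [0,0,0],
    [0,0,0],
  ],
  force=25,
)

```text
time_s: 5.48
position: [0.4777, 0.1282, 0.0839]
tool_rot: [[0.992, -0.129, 0.001], [-0.129, -0.992, 0.001], [0.001, -0.001, -1.0]]
ft_force: [0.2, 5.8, 3.6]
grip_width: 0.0116
gripper_force: 29.7
```

Request:
move_arm(
  jaw=[0,0,0,0,0,0,0,0,0,0,0,0],
  dp=[
    [0,0,0],
    [0,0,0],
    [0,0,0],
    [0,0,0],
    [0,0,0],
    [0,0,0],
    [0,0,0],
    [0,0,0],
    [0,0,0],
    [0,0,0],
    [0,0,0],
    [0,0,0],
  ],
  turn=[
    [0,0,-0.05],
    [0,0,-0.1],
    [0,0,-0.1],
    [0,0,-0.11],
    [0,0,-0.11],
    [0,0,-0.11],
    [0,0,-0.11],
    [0,0,-0.11],
    [0,0,-0.11],
    [0,0,-0.1],
    [0,0,-0.05],
    [0,0,-0.03],
  ],
)

```text
time_s: 6.48
position: [0.4775, 0.1288, 0.0839]
tool_rot: [[0.571, 0.821, 0.001], [0.821, -0.571, 0.002], [0.003, -0.001, -1.0]]
ft_force: [-1.4, 9.7, 4.0]
grip_width: 0.0115
gripper_force: 29.8
```

Request:
move_arm(
  jaw=[0,0,0],
  dp=[
    [0,0,0],
    [0,0,0],
    [0,0,0],
  ],
  turn=[
    [0,0,0],
    [0,0,0],
    [0,0,0],
  ],
)

```text
time_s: 6.73
position: [0.4775, 0.1288, 0.0839]
tool_rot: [[0.573, 0.82, 0.001], [0.82, -0.573, 0.002], [0.003, -0.001, -1.0]]
ft_force: [-1.3, 8.8, 4.9]
grip_width: 0.0115
gripper_force: 29.8
```

Run:
```python
from h import *
T=pose(); print("yaw",np.degrees(np.arctan2(T[1,0],T[0,0])),T[:3,3],observe()["time_s"],observe()["ft_force"])
```

```text
yaw 55.05022367897687 [0.47750688 0.12881321 0.0838762 ] 6.7333 [-1.33502401  8.77022028  4.88297084]
```

Request:
move_arm(
  jaw=[4,4,4,4,4,4,4,4,4,4,4,4],
  dp=[
    [0,0,0],
    [0,0,0],
    [0,0,0],
    [0,0,0],
    [0,0,0],
    [0,0,-1],
    [0,0,-2],
    [0,0,-2.5],
    [0,0,-2.5],
    [0,0,-2.5],
    [0,0,-2.5],
    [0,0,-2],
  ],
  turn=[
    [0,0,0],
    [0,0,0],
    [0,0,0],
    [0,0,0],
    [0,0,0],
    [0,0,0],
    [0,0,0],
    [0,0,0],
    [0,0,0],
    [0,0,0],
    [0,0,0],
    [0,0,0],
  ],
)

```text
time_s: 7.73
position: [0.4776, 0.1274, 0.2353]
tool_rot: [[0.573, 0.82, 0.002], [0.82, -0.573, -0.0], [0.001, 0.001, -1.0]]
ft_force: [0.8, 0.5, 0.5]
grip_width: 0.0399
gripper_force: 0.0
```

Run:
```python
from h import *
T=pose(); im,d=cams.get_image("wrist"); save("w2",im[:300,100:500]);print(T[:3,3],observe()["q"])
v,u=np.mgrid[:400,:640]
c,f,M=cw("wrist",T); P=np.stack([(u-c["cx"])/f*d,-(v-c["cy"])/f*d,-d],-1)@M[:3,:3].T+M[:3,3]
m=(d>0)&(abs(P[...,2]-.105)<.005)&(np.hypot(P[...,0]-.477,P[...,1]-.129)<.03)
g=cv2.minAreaRect((P[m][:,:2]*1000).astype(np.float32));print("grip",m.sum(),g)
m=(d>0)&(abs(P[...,2]-.117)<.006)&(np.hypot(P[...,0]-.579,P[...,1]-.104)<.05)
print("cass",m.sum(),cv2.minAreaRect((P[m][:,:2]*1000).astype(np.float32)) if m.sum() else 0)
r=cams.mark_of("wrist","mark")
for x in r[:2]: a=x["location"]; w=onz("wrist",a[0]*640,a[1]*400,.066,T);print(x["p"],a[0]*640,a[1]*400,w,np.degrees(np.arctan2(w[1]-g[0][1]/1e3,w[0]-g[0][0]/1e3)))
```

```text
[0.47757211 0.12743309 0.23528354] [ 1.20173581e+00  1.58210747e+01  8.21697194e+01 -8.01968161e-03
  8.15731137e+01  3.61527953e+01]
grip 463 ((477.7601318359375, 128.0079345703125), (38.52736282348633, 11.008999824523926), 54.759437561035156)
cass 3268 ((578.8992309570312, 103.18377685546875), (59.91457748413086, 70.01568603515625), 75.99124145507812)
0.75 316.992 120.52000000000001 [0.51737067 0.18578814 0.066     ] 55.56787520524403
0.33 395.392 149.0 [0.56936779 0.11373512 0.066     ] -8.855696655657258
```

View pics/w2.png

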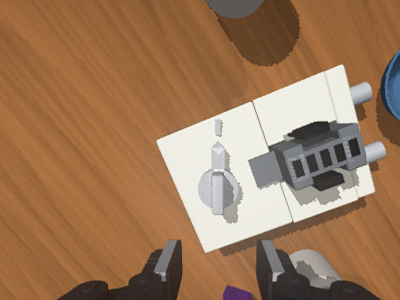

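The keeper's tongue now points at the rib: tongue tip at crop (218,145), rib at (218,128), measured heading 54.8° against about 55.0°. Next I go over the cassette.

Request:
move_arm(
  jaw=[8.5,8.5,8.5,8.5,8.5,8.5,8.5,8.5,8.5,8.5,8.5,8.5],
  dp=[
    [0.97,2.42,0],
    [0.97,2.42,0],
    [0.97,2.42,0],
    [0.96,2.41,0],
    [0,0,0],
    [0,0,0],
    [0,0,0],
    [0,0,0],
    [0,0,0],
    [0,0,0],
    [0,0,0],
    [0,0,0],
  ],
  turn=[
    [0,0,0],
    [0,0,0],
    [0,0,0.1],
    [0,0,0.12],
    [0,0,0.12],
    [0,0,0.12],
    [0,0,0.12],
    [0,0,0.12],
    [0,0,0.12],
    [0,0,0.12],
    [0,0,0.12],
    [0,0,0.12],
  ],
)

```text
time_s: 8.83
position: [0.5779, 0.1012, 0.2322]
tool_rot: [[0.975, -0.223, -0.002], [-0.223, -0.975, -0.0], [-0.002, 0.0, -1.0]]
ft_force: [-0.8, 0.2, -0.2]
grip_width: 0.0853
gripper_force: 0.0
```

Request:
move_arm(
  jaw=[8.5,8.5],
  dp=[
    [0,0,0],
    [0,0,0],
  ],
  turn=[
    [0,0,0.02],
    [0,0,0],
  ],
)

```text
time_s: 9.0
position: [0.578, 0.1013, 0.2325]
tool_rot: [[0.972, -0.235, -0.001], [-0.235, -0.972, -0.0], [-0.001, 0.0, -1.0]]
ft_force: [-0.2, -0.1, 0.3]
grip_width: 0.0848
gripper_force: 0.0
```

Run:
```python
from h import *
T=pose(); im,d=cams.get_image("wrist"); print(T[:3,3],"yaw",np.degrees(np.arctan2(T[1,0],T[0,0])),observe()["q"],observe()["time_s"],observe()["grip_width"])
v,u=np.mgrid[:400,:640]
c,f,M=cw("wrist",T); P=np.stack([(u-c["cx"])/f*d,-(v-c["cy"])/f*d,-d],-1)@M[:3,:3].T+M[:3,3]
m=(d>0)&(abs(P[...,2]-.1145)<.006)&(np.hypot(P[...,0]-.579,P[...,1]-.104)<.05)
g=cv2.minAreaRect((P[m][:,:2]*1000).astype(np.float32));print("cass",m.sum(),g,np.percentile(P[m][:,2],[5,50,95]))
for q in("pad_left","pad_right"):
  for x in cams.mark_of("wrist",q)[:1]: a=x["location"];print(q,x["p"],onz("wrist",a[0]*640,a[1]*400,.094,T))
```

```text
[0.57800726 0.10128948 0.23252577] yaw -13.5995774802974 [-1.60784859e+00  2.55318876e+01  6.80235086e+01 -2.63088592e-03
  8.65052730e+01  1.01914988e+02] 9.05 0.08511302912243314
cass 3117 ((579.6969604492188, 102.73657989501953), (60.116573333740234, 70.1092300415039), 76.34642028808594) [0.11084011 0.11625907 0.11759114]
pad_left 0.58 [0.58619437 0.13196384 0.094     ]
pad_right 0.84 [ 0.65886712 -0.05821109  0.094     ]
```

Request:
move_arm(
  jaw=[8.5,8.5,8.5,8.5,8.5,8.5,8.5,8.5,8.5,8.5,8.5,8.5],
  dp=[
    [0.05,-0.27,1],
    [0,0,2],
    [0,0,2],
    [0,0,2],
    [0,0,2],
    [0,0,2],
    [0,0,1.5],
    [0,0,1.5],
    [0,0,1],
    [0,0,1],
    [0,0,0],
    [0,0,0],
  ],
  turn=[
    [0,0,0],
    [0,0,0],
    [0,0,0],
    [0,0,0],
    [0,0,0],
    [0,0,0],
    [0,0,0],
    [0,0,0],
    [0,0,0],
    [0,0,0],
    [0,0,0],
    [0,0,0],
  ],
)

```text
time_s: 10.15
position: [0.5793, 0.1039, 0.0732]
tool_rot: [[0.972, -0.237, -0.0], [-0.237, -0.972, 0.0], [-0.0, 0.0, -1.0]]
ft_force: [0.6, 0.0, 0.1]
grip_width: 0.0855
gripper_force: 0.0
```

Request:
move_arm(
  jaw=[5,4,3,3,3,3,3,3,3,3,3,3],
  dp=[
    [0,0,0],
    [0,0,0],
    [0,0,0],
    [0,0,0],
    [0,0,0],
    [0,0,0],
    [0,0,0],
    [0,0,0],
    [0,0,0],
    [0,0,0],
    [0,0,0],
    [0,0,0],
  ],
  turn=[
    [0,0,0],
    [0,0,0],
    [0,0,0],
    [0,0,0],
    [0,0,0],
    [0,0,0],
    [0,0,0],
    [0,0,0],
    [0,0,0],
    [0,0,0],
    [0,0,0],
    [0,0,0],
  ],
  force=45,
)

```text
time_s: 11.15
position: [0.5802, 0.1036, 0.0761]
tool_rot: [[0.972, -0.237, 0.004], [-0.237, -0.972, -0.001], [0.004, -0.0, -1.0]]
ft_force: [-4.3, -1.9, 16.8]
grip_width: 0.0394
gripper_force: 45.8
```

Run:
```python
from h import *
im,d=cams.get_image("side"); im2,d2=cams.get_image("top")
a=cv2.resize(im[150:290,260:430],None,fx=3.2,fy=3.2,interpolation=2); T=pose(); w,_=cams.get_image("wrist")
save("s3",a); save("w3",w[80:400,140:500])
print(observe()["grip_width"],observe()["ft_force"],observe()["time_s"])
```

```text
0.03971627110148971 [-3.19023548 -1.94272233 15.7349022 ] 11.3
```

View pics/s3.png

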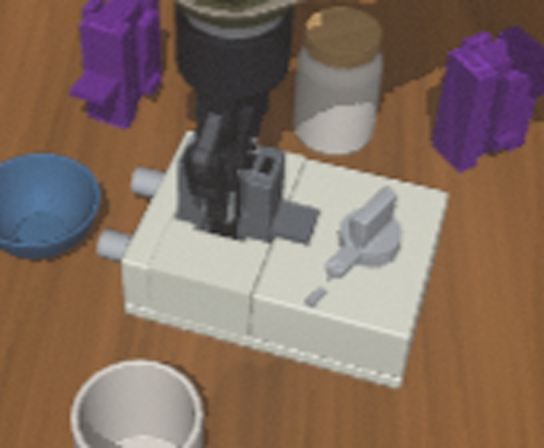

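View pics/w3.png

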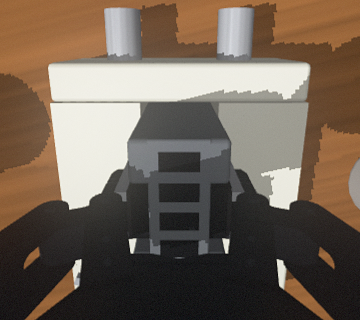

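The keeper still points at the rib in the side view (tongue tip at crop (330,270), rib at (316,297)). The fingers sit on both catches. I'll lift slowly first.

Request:
move_arm(
  jaw=[3,3,3,3,3,3],
  dp=[
    [0,0,-0.2],
    [0,0,-0.3],
    [0,0,-0.4],
    [0,0,-0.4],
    [0,0,-0.4],
    [0,0,-0.3],
  ],
  turn=[
    [0,0,0],
    [0,0,0],
    [0,0,0],
    [0,0,0],
    [0,0,0],
    [0,0,0],
  ],
  force=50,
)

```text
time_s: 11.8
position: [0.5793, 0.1039, 0.0937]
tool_rot: [[0.972, -0.237, -0.0], [-0.237, -0.972, 0.0], [-0.0, -0.0, -1.0]]
ft_force: [0.6, 0.1, -4.6]
grip_width: 0.0386
gripper_force: 50.9
```

Request:
move_arm(
  jaw=[3,3,3,3,3,3,3,3,3,3,3,3],
  dp=[
    [0,0,-0.5],
    [0,0,-1],
    [0,0,-1.2],
    [0,0,-1.2],
    [0,0,-1.2],
    [0,0,-1.2],
    [0,0,-1.2],
    [0,0,-1.2],
    [0,0,-1.2],
    [0,0,-1],
    [0,0,-0.8],
    [0,0,-0.4],
  ],
  turn=[
    [0,0,0],
    [0,0,0],
    [0,0,0],
    [0,0,0],
    [0,0,0],
    [0,0,0],
    [0,0,0],
    [0,0,0],
    [0,0,0],
    [0,0,0],
    [0,0,0],
    [0,0,0],
  ],
)

```text
time_s: 12.8
position: [0.5795, 0.1039, 0.2157]
tool_rot: [[0.972, -0.237, 0.002], [-0.237, -0.972, -0.0], [0.002, -0.0, -1.0]]
ft_force: [-0.7, -0.2, -3.6]
grip_width: 0.0387
gripper_force: 51.0
```

Request:
move_arm(
  jaw=[3,3,3,3],
  dp=[
    [0,0,0],
    [0,0,0],
    [0,0,0],
    [0,0,0],
  ],
  turn=[
    [0,0,0],
    [0,0,0],
    [0,0,0],
    [0,0,0],
  ],
)

```text
time_s: 13.13
position: [0.5791, 0.1039, 0.2136]
tool_rot: [[0.972, -0.237, -0.001], [-0.237, -0.972, 0.0], [-0.001, 0.0, -1.0]]
ft_force: [0.3, 0.7, -4.7]
grip_width: 0.0387
gripper_force: 51.0
```

Run:
```python
from h import *
im,d=cams.get_image("side"); save("s4",cv2.resize(im[60:300,180:460],None,fx=2.4,fy=2.4,interpolation=2))
v,u=np.mgrid[:400,:640]
c,f,M=cw("side"); P=np.stack([(u-c["cx"])/f*d,-(v-c["cy"])/f*d,-d],-1)@M[:3,:3].T+M[:3,3]
hsv=cv2.cvtColor(im,cv2.COLOR_RGB2HSV)
m=(d>0)&(np.hypot(P[...,0]-.579,P[...,1]-.104)<.06)&(P[...,2]>.075)&(P[...,2]<.3)
print("lowest z",np.percentile(P[m][:,2],[0.5,1,2,5,50]))
m=(d>0)&(abs(P[...,2]-.103)<.006)&(np.hypot(P[...,0]-.477,P[...,1]-.129)<.03)
print(cv2.minAreaRect((P[m][:,:2]*1000).astype(np.float32)),observe()["ft_force"],observe()["grip_width"])
```

```text
lowest z [0.1517829  0.15242827 0.15409305 0.15875974 0.22027049]
((477.6930236816406, 131.0039520263672), (39.61135482788086, 12.468809127807617), 56.07818603515625) [-0.28593565  0.55100722 -4.19659656] 0.03845116388312542
```

View pics/s4.png

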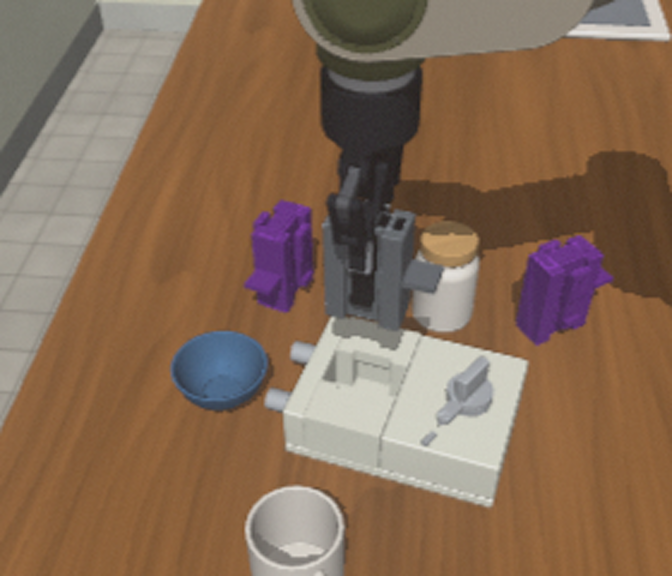

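The cassette is out of the dock and upright at crop (365,280), its underside at about 0.15 m (roughly 9 cm above the dock's top). The keeper at (465,395) points at the rib, and the mug, jar and bowl haven't moved.

```bash
python3 -c "
from rig import ticket; print(ticket.close_job())"
```

```text
the job is handed in; nothing more can be done
None
```

The job is handed in: the keeper points at the rib (within about 1° by camera), and the arm is still holding the cassette upright with its catches pinched, its underside about 9 cm above the dock's top and the mug, jar and bowl undisturbed.

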